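# Drive the seized castor axle and take out the worn wheel

## Task

The practice trolley's castor is held upside down in the vice with its axle seized. Take the drift punch, put it in at the end of the axle opposite the brass head and push the axle out slowly and steadily, never with more than 20 N, until it comes up dead and the wheel is free. Lay the punch back in its wooden rest, lift the worn wheel out of the fork without forcing it, set it in the steel tray, and leave the other things on the table where they are.

Things in the scene. Friction and masses are not known exactly. Their poses are not given: they have to be found in the camera images.
- castor: Aluminium castor fork, open side up, its top plate clamped in a blue vice; one fixed piece. Origin on the table under the middle of the axle; z up; y along the axle, +y the side to drive from (plain bore), -y the side of the axle's brass head, where it comes out up to 40 mm. Vice jaws reach 52 mm above the table, the vice 90 mm in +x, 150 mm in -x, 62 mm in y. Fork and vice do not move.
- bore_mouth (a point): 9.5 mm bore's mouth, 94 mm above the table, on the outer face of the driving-side cheek (castor y +20 mm), 1 mm countersink; axes as the castor, y pointing out of the bore. The axle's tail (8 mm steel) lies 2 to 10 mm down it. It takes 5 to 9 N to start; the faster it is pushed the harder it resists, and it binds more somewhere on the way. It stays where it is left.
- far_cheek (a point): Point on the axle line at the inner face of the far cheek (castor y -12 mm), axes as the castor. The captive axle comes dead against a shoulder when its tail is just inside this cheek's 9.5 mm bore, past the face; only then is the wheel free to lift straight up. The axle stays hanging in this cheek.
- head_side (a point): Point on the axle line on the outer face of the far cheek (castor y -20 mm), by the brass head (14 mm). Both cheeks are 8 mm thick, 24 mm long in x, and reach 12 mm above the axle line, the gap between them 24 mm. From 12 mm under the axle line down the fork is 17 mm either side in x, from 19 mm down 31 mm.
- wheel: Worn wheel, black tread, yellow hub, 50 mm across, 20 mm wide (hub 21 mm), 70 g, 10 mm hub bore; between the cheeks, hanging on the axle. Origin at its centre, y along its own axle. Once free it settles about 1 mm into the hollow of the fork and stands there. Pinch it from above across the tread, along the castor's x, with the fingertips about 13 mm below its centre.
- punch: Bright steel drift punch, 150 mm long, 90 g, lying level in the notches of its rest. Origin on its centre line at the place to grip it (which is about its centre of mass); x along the punch towards the tip. Body 12 mm thick from x -60 to +35 mm, taper to +45 mm, then a straight tip 6 mm thick to +90 mm.
- punch_tip (a point): Centre of the flat end of the punch's tip, 90 mm from the punch's origin along its x; same axes as the punch.
- rest: Fixed wooden rest for the punch, two notched strips 10 mm thick, 60 mm long and 39 mm high across the punch at x +28 and -46 mm, on a base 8 mm thick; notches 17 mm wide and 9 mm deep, open upward. Origin on the table; the punch at rest lies with its origin 36 mm above this origin and its x along the rest's x.
- tray: Fixed steel instrument tray, 180 mm (x) by 130 mm (y), walls 3 mm thick and 20 mm high, floor 3 mm thick. Origin at the centre of its underside, on the table.
- ball_electrode: Bystander: turned wooden ball on a foot, 87 mm high, 70 mm across; origin under its foot.
- oil_bottle: Bystander: small white bottle with a red cap, 85 mm high, 32 mm across; origin under its foot.
- vial_stand: Bystander: white block 60 mm square with nine coloured vials, 49 mm high; origin under its centre.
Things that resemble listed ones, but are neither listed nor needed, are in the scene too. There is more than one size of the punch; the one meant has the size given above.

How it is judged:
By the outcome, as a careful person would: the job done as asked, in the order asked, and still so for the second after the job is handed in, with the robot touching nothing.
It also fails if it takes over 72 s, if anything falls off the work surface, if the arm or the gripper's body presses on something with over 40 N, if the wrist force passes 120 N, or if a joint passes its speed limit or range.

## Robot

A 7-joint arm with a two-finger parallel gripper is mounted at the origin on the work surface. World frame = base frame: x ahead of the robot, y to its left, z up, the work surface at z = 0. Lengths are in m, angles in rad, forces in N, time in s.
With the tool pointing down it reaches from about 0.4 to 0.75 m from the base axis. Payload 19.5 kg.
Tool frame: the origin (TCP) lies midway between the tips of the shut fingers; the grasp point (between the pads) lies 19 mm behind it; z points along the fingers, y is the line along which they close (so a half turn about z gives the same grasp; the last joint's range is limited). The gripper opens to 85 mm and grips with 20 to 120 N. Pads are 22 mm wide; open, the fingers measure 114 mm over their backs; the gripper's body (76 mm by 85 mm) begins 54 mm behind the grasp point. The pads swing forward as they close: fully open they stand 13 mm farther back than shut.
Start: joints at [1.137, 0.707, -0.028, 1.485, 0.022, 0.951, -0.075], TCP at [0.22, -0.531, 0.231] pointing down, gripper open.
Joint ranges: [-2.71, 2.71], [-0.32, 2.16], [-1.57, 1.52], [0, 2.45], [-1.46, 4.6], [0, 2.02], [-2.83, 2.83]. Speed limits (rad/s): [1.89, 1.89, 2.57, 2.57, 3.01, 3.01, 3.01].

## Interface

Orientations are given as a rotation vector (axis times angle).
In Python, from station import robot, eyes, ticket gives the robot as it stands. Calls block until the motion is done:
- robot.goto(position, orientation): joint-space move of the TCP to a pose.
- robot.movel(position, max_speed=0.15, rot=None, contact_N=None): straight line of the TCP; rot=None keeps the orientation; max_speed is the mean speed in m/s. With contact_N (N) it stops when the force on the tool has changed by that much, and returns True; else False.
- robot.goto_joints(angles): joint-space move.
- robot.command_gripper(opening, force=None): finger opening in m; force is the grip in N (None keeps the last); returns when the fingers have stopped.
- robot.wait(seconds).
- robot.ik(position, orientation): joint angles nearest the present ones, or None.
- robot.read_state(): the state.
- eyes.capture(name): name is "side" or "top"; returns a dict with "color" (400x640x3 uint8, red, green, blue), "camera_matrix" (3x3 intrinsics, pixels), "R" (3x3) and "t" (3): a world point X has camera coordinates R X + t. Camera axes: x right, y down, z forward; pixel columns grow to the right and rows downward; lengths in m; the calibration is good to about 2 mm. A picture is of the moment at which its call begins. There is no depth.
A pose or a line that the arm cannot do raises robot.Unreachable and nothing moves.
- ticket.hand_in(): hands the job in; it is judged then, once.
The state is a dict: "time_s": time; "joint_positions": joint angles; "joint_velocities": joint speeds; "effort": joint torques, N m; "position": TCP position; "ee_rot": TCP orientation; "force": force on the tool from outside, world axes, zero at the start; "ft_torque": the same for the moment, N m; "finger_gap": finger opening in m; "gripper_force": force on a finger pad.
Only numpy, scipy, OpenCV 4.12 (cv2) and the standard library are available. Lean on these libraries where they do the work, as an engineer would, in place of code of your own. Each camera call takes 0.05 s, during which the arm holds its last target. There are 200 camera calls.

## Working session

There is one attempt and no reset: what is moved stays moved. The work goes in short steps, each a Python script; the robot and the scene stay as the last script left them, time stands still between calls to the robot, and variables do not carry over. Pictures are saved under pics/ and viewed, at most 10 in all, crops included, and the job is handed in when it is done.

```bash
ls; mkdir -p pics
python3 - <<'E'
from station import robot, eyes
import cv2,numpy as np
for n in ("side","top"):
    c=eyes.capture(n); cv2.imwrite(f"pics/{n}0.png",c["color"][:,:,::-1])
    np.savez(f"{n}0.npz",**c)
    print(n,c["camera_matrix"].tolist(),np.round(-c["R"].T@c["t"],3),np.round(c["R"],3).tolist())
s=robot.read_state();print(s["time_s"],s["position"],s["ee_rot"],s["force"],s["finger_gap"])
E
```

```text
pics
side [[514.8272071681541, 0.0, 318.1100973746851], [0.0, 514.8272071681541, 196.02539924018558], [0.0, 0.0, 1.0]] [-0.029  0.766  0.696] [[-0.813, -0.582, 0.001], [-0.309, 0.43, -0.848], [0.494, -0.69, -0.529]]
top [[443.1932200844246, 0.0, 328.2686102464558], [0.0, 443.1932200844246, 206.12845910071786], [0.0, 0.0, 1.0]] [ 0.45  -0.045  1.25 ] [[-0.023, -0.999, -0.025], [-0.998, 0.024, -0.056], [0.056, 0.024, -0.998]]
0.1 [ 0.21946588 -0.53120869  0.23085776] [-3.08051704e+00 -6.11309110e-01  3.70680551e-04] [ 0.42036811 -0.62984301 -0.43601748] 0.0854804777915279
```

View pics/side0.png

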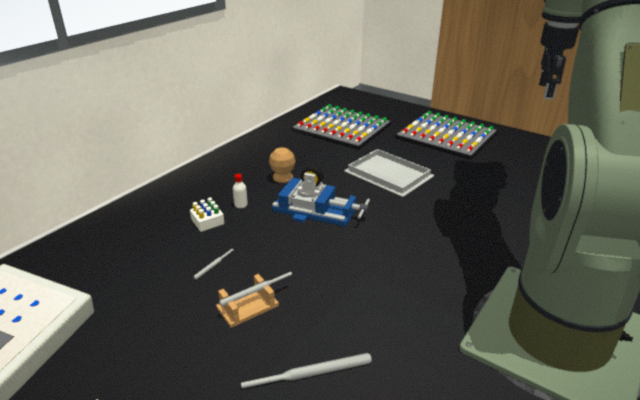

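View pics/top0.png

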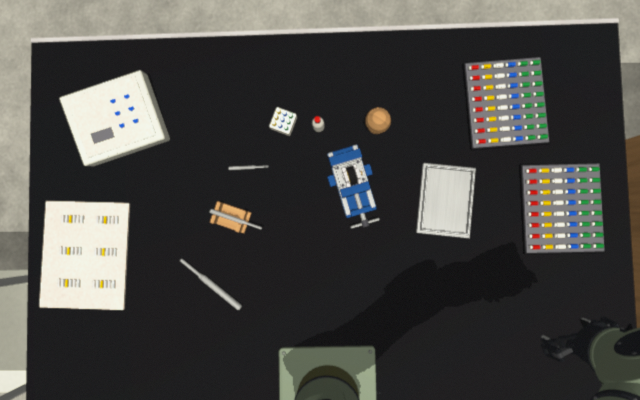

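Run:
```python
import cv2,numpy as np
t=cv2.imread("pics/top0.png");s=cv2.imread("pics/side0.png")
f=lambda im,x,y,w,h,k:cv2.resize(im[y:y+h,x:x+w],None,fx=k,fy=k,interpolation=cv2.INTER_CUBIC)
a=np.hstack([f(t,315,140,66,100,6)[:600],f(t,200,190,66,100,6)[:600]])
cv2.imwrite("pics/topcrop.png",a)
b=np.vstack([f(s,265,165,110,60,5),f(s,210,262,110,60,5)])
cv2.imwrite("pics/sidecrop.png",b)
```

```text
(no output)
```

View pics/topcrop.png

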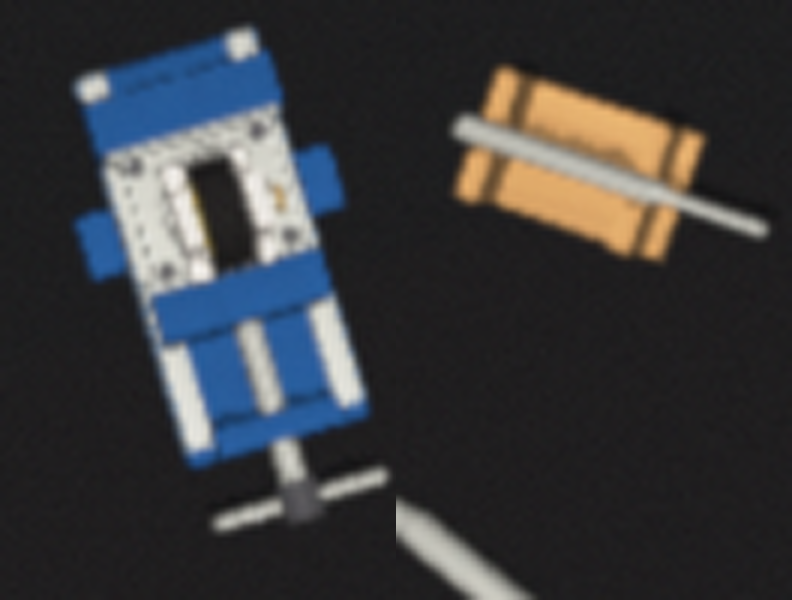

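View pics/sidecrop.png

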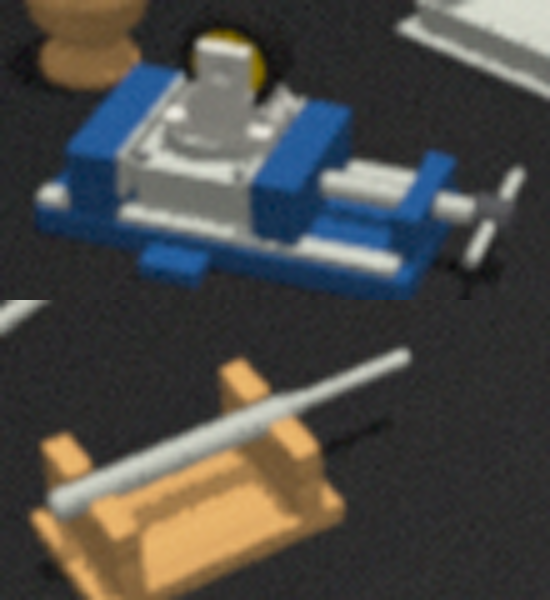

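```bash
cat > h.py <<'E'
import cv2,numpy as np
from station import robot,eyes,ticket
def cap(name,n=6):
    cs=[eyes.capture(name) for _ in range(n)]
    c=cs[0]; c["img"]=np.mean([x["color"].astype(float) for x in cs],0); return c
def proj(c,X):
    p=np.atleast_2d(X)@c["R"].T+c["t"]; q=p@c["camera_matrix"].T
    return q[:,:2]/q[:,2:]
def back(c,uv,z):
    C=-c["R"].T@c["t"]; uv=np.atleast_2d(uv)
    d=np.c_[uv,np.ones(len(uv))]@np.linalg.inv(c["camera_matrix"]).T@c["R"]
    return C+d*((z-C[2])/d[:,2])[:,None]
def crop(c,x,y,w,h,k):
    im=np.clip(c["img"][y:y+h,x:x+w]*1.3,0,255).astype(np.uint8)[:,:,::-1]
    im=cv2.resize(im,None,fx=k,fy=k,interpolation=cv2.INTER_CUBIC)
    for i in range(0,w,5): cv2.line(im,(i*k+k//2,0),(i*k+k//2,10 if (x+i)%10==0 else 4),(0,255,0),1)
    for i in range(0,h,5): cv2.line(im,(0,i*k+k//2),(10 if (y+i)%10==0 else 4,i*k+k//2),(0,255,0),1)
    return im
E
python3 - <<'E'
from h import *
import pickle
T=cap("top",8);S=cap("side",8);pickle.dump((T,S),open("c0.pkl","wb"))
cv2.imwrite("pics/castor.png",np.hstack([crop(T,330,155,40,60,10),crop(S,290,160,40,60,10)]))
hsv=cv2.cvtColor(T["img"].astype(np.uint8),cv2.COLOR_RGB2HSV)
def mask(x0,y0,x1,y1,cond):
    m=np.zeros(hsv.shape[:2],bool); m[y0:y1,x0:x1]=cond[y0:y1,x0:x1]; return np.argwhere(m)[:,::-1].astype(float)
p=mask(205,200,268,236,(hsv[...,1]<60)&(hsv[...,2]>90))
vx,vy,x0,y0=cv2.fitLine(p.astype(np.float32),cv2.DIST_HUBER,0,.01,.01).ravel()
s=(p-[x0,y0])@[vx,vy]; ends=np.array([[x0,y0]])+np.array([[s.min()-.5],[s.max()+.5]])*[[vx,vy]]
E_=back(T,ends,.036); print("punch ends",ends,E_,np.linalg.norm(E_[1]-E_[0]))
r=mask(205,200,268,236,(hsv[...,1]>90)&(hsv[...,0]<25)&(hsv[...,2]>80)); print("rest",cv2.minAreaRect(r.astype(np.float32)))
t=mask(412,158,482,242,(hsv[...,1]<60)&(hsv[...,2]>90)); R=cv2.minAreaRect(t.astype(np.float32)); print("tray",R,back(T,cv2.boxPoints(R),.02),back(T,[R[0]],.02))
E
```

```text
punch ends [[208.85016092 209.90681087]
 [261.47026123 228.16998433]] [[0.51666275 0.31336497 0.036     ]
 [0.46291934 0.1682554  0.036     ]] 0.1547421730225793
rest ((229.95838928222656, 217.1201934814453), (37.217918395996094, 23.51561737060547), 19.09349250793457)
tray ((445.8868408203125, 200.15969848632812), (53.987586975097656, 71.02863311767578), 5.572197437286377) [[ 0.44021064 -0.25520781  0.02      ]
 [ 0.63587369 -0.2809605   0.02      ]
 [ 0.6172665  -0.42849758  0.02      ]
 [ 0.42247733 -0.40159389  0.02      ]] [[ 0.52852582 -0.34164447  0.02      ]]
```

View pics/castor.png

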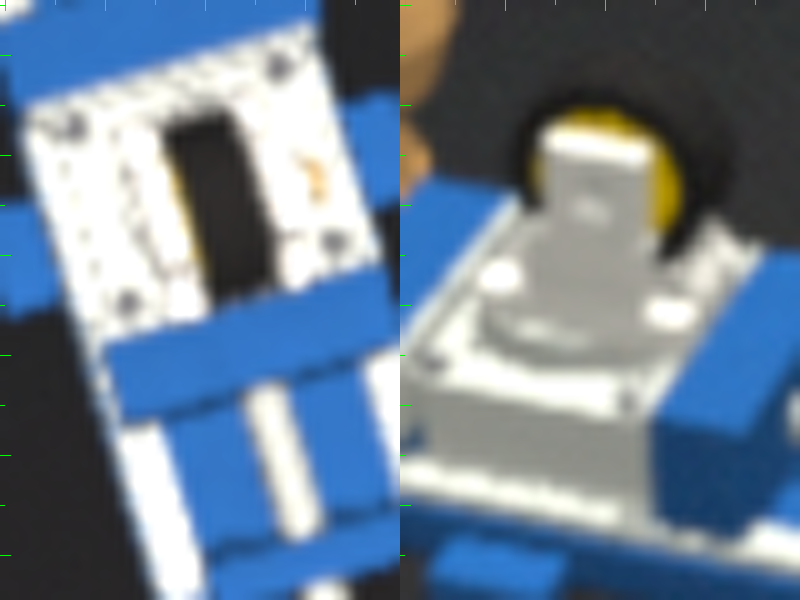

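Run:
```python
from h import *
import pickle
T,S=pickle.load(open("c0.pkl","rb"))
tp=lambda x,y:[330+(x-4.5)/10,155+(y-4.5)/10]
sp=lambda x,y:[290+(x-404.5)/10,160+(y-4.5)/10]
A=back(T,[tp(197,120),tp(239,293)],.095); c=A.mean(0); ex=(A[0]-A[1]); L=np.linalg.norm(ex[:2]); ex/=L; print("top",c,ex,L,np.arctan2(ex[1],ex[0]))
# jaw edges: yaw from top
J=back(T,[tp(25,105),tp(318,22),tp(108,345),tp(385,265)],.052); print([np.arctan2(*(J[i]-J[i+1])[[1,0]])-np.pi/2 for i in(0,2)])
B=back(S,[sp(543,150),sp(650,166)],.106); e=B[0]-B[1]; print("side edge",B,np.linalg.norm(e),np.arctan2(e[1],e[0]))
yaw=np.arctan2(ex[1],ex[0]); ey=np.array([-ex[1],ex[0],0])
print("castor from side",B.mean(0)-.02*ey)
print("bore via side spot",back(S,[sp(590,207)],.094)-.02*ey)
# top: right/left edges of cheeks gap: inner edges
K=back(T,[tp(185,215),tp(251,197)],.106);print("wheel edges mid",K.mean(0),np.linalg.norm(K[0]-K[1]))
P=np.array([c+[0,0,.094-c[2]]+a*ex+b*ey for a,b in((0,.02),(0,-.02))]);print(proj(T,P),proj(S,P))
# ik checks
from scipy.spatial.transform import Rotation as R
print(R.from_rotvec(robot.read_state()["ee_rot"]).as_matrix().round(2))
def ori(y): # tool y along y (3), z down
    y=np.r_[y[:2],0];y/=np.linalg.norm(y);z=np.array([0,0,-1.]);return R.from_matrix(np.c_[np.cross(y,z),y,z]).as_rotvec()
d=np.array([-.3474,-.9377,0]);n=np.array([.9377,-.3474,0])
for s in(1,-1):
  print(s,robot.ik([.495,.2549,.1],ori(s*n)),robot.ik(c+.11*ey,ori(s*ex)),robot.ik([.528,-.34,.1],ori(s*ex)))
```

```text
top [ 0.59531021 -0.08027208  0.095     ] [0.97787834 0.20917443 0.        ] 0.04683296323415198 0.21073063859466423
[np.float64(0.25126040303969255), np.float64(0.25690809456054975)]
side edge [[ 0.60281007 -0.0598773   0.106     ]
 [ 0.57826268 -0.06831168  0.106     ]] 0.02595598044336938 0.3309584362960479
castor from side [ 0.59471987 -0.08365206  0.106     ]
bore via side spot [[ 0.59485898 -0.08118481  0.094     ]]
wheel edges mid [ 0.59403203 -0.07994912  0.106     ] 0.01772250992512684
[[343.90865685 177.01947702]
 [358.76861291 173.454684  ]] [[308.15987338 180.35364353]
 [315.1189861  172.60621877]]
[[ 0.92  0.38 -0.  ]
 [ 0.38 -0.92  0.  ]
 [ 0.   -0.   -1.  ]]
1 [-0.56622146  0.86668291  0.06440967  1.69548337 -0.08932632  0.58228418
 -0.80462858] [ 0.02613762  0.89662682 -0.25659105  1.63216949  0.33111709  0.65587554
 -0.19146699] [ 0.66081106  0.96114746 -0.3072297   1.40861837  0.3443887   0.82473433
  0.45302532]
-1 [ 0.02372475  1.20591734 -1.3489059   1.67556874  1.22007822  1.32659974
  1.21952147] [-0.39346734  0.98137473  0.6129618   1.64662422 -0.76037193  0.76686984
 -2.35109959] [ 0.30269222  1.00938224  0.50176745  1.42248297 -0.56928475  0.85616387
 -1.94689773]
```

```bash
cat >> h.py <<'E'
from scipy.spatial.transform import Rotation as Rot
def ori(y):
    y=np.r_[y[:2],0];y=y/np.linalg.norm(y);z=np.array([0,0,-1.]);return Rot.from_matrix(np.c_[np.cross(y,z),y,z]).as_rotvec()
yaw=.254
ex=np.array([np.cos(yaw),np.sin(yaw),0]);ey=np.array([-ex[1],ex[0],0]);ez=np.array([0,0,1.])
C=np.array([.5948,-.0812,0])
pd=np.array([-.3474,-.9377,0]);pn=np.array([.9377,-.3474,0]);PO=np.array([.495,.2549,.017])
def st(): 
    s=robot.read_state();print("t%.2f pos %s f %s gap %.4f gf %.0f"%(s["time_s"],np.round(s["position"],4),np.round(s["force"],2),s["finger_gap"],s["gripper_force"]));return s
E
python3 - <<'E'
from h import *
robot.command_gripper(.05)
robot.goto(PO+.14*ez,ori(pn)); st()
robot.movel(PO,.12); st()
robot.command_gripper(.0,100); st()
robot.movel(PO+.12*ez,.15); st()
robot.goto(C+.135*ey+.13*ez,ori(ex)); 
robot.movel(C+.135*ey+.075*ez,.1); robot.wait(.2); s=st()
import pickle
T=cap("top",5);S=cap("side",5);pickle.dump((T,S,s),open("c1.pkl","wb"))
cv2.imwrite("pics/pre.png",np.hstack([crop(T,300,155,57,40,7),crop(S,275,150,57,60,7)[:280]]) if 0 else np.hstack([crop(T,305,150,50,50,8),crop(S,270,150,50,50,8)]))
tip=C+.045*ey+.094*ez; m=C+.02*ey+.094*ez
print(proj(T,[tip,m]),proj(S,[tip,m]))
E
```

```text
t4.28 pos [0.4954 0.2542 0.1571] f [ 0.07 -0.31 -0.19] gap 0.0496 gf 0
t5.60 pos [0.4953 0.2551 0.0176] f [ 0.42  0.61 -0.27] gap 0.0498 gf 0
t6.05 pos [0.4951 0.2549 0.0175] f [-2.2  -0.75  8.74] gap 0.0087 gf 98
t7.00 pos [0.4947 0.2547 0.1363] f [ 0.15 -0.17 -0.7 ] gap 0.0089 gf 98
t8.77 pos [0.5611 0.0495 0.0755] f [ 0.29  0.23 -1.53] gap 0.0092 gf 98
[[335.17412602 180.14546389]
 [344.35196556 177.5216398 ]] [[304.8273939  185.46789431]
 [308.91679477 180.32621218]]
```

View pics/pre.png

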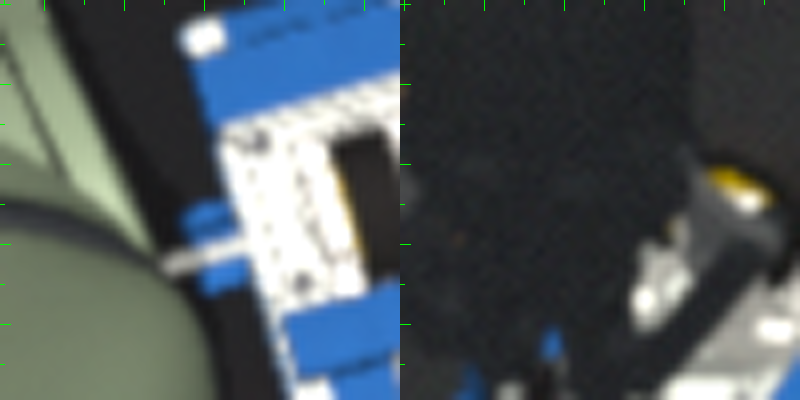

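Run:
```python
from h import *
import pickle
T,S,s=pickle.load(open("c1.pkl","rb"))
S["img"]=255*(S["img"]/255)**.45/1.3
tip=C+.045*ey+.094*ez; m=C+.02*ey+.094*ez
cv2.imwrite("pics/pre2.png",crop(S,265,145,80,60,10))
print((proj(S,[tip,m,C+.1*ey+.094*ez])-[265,145])*10+4.5)
```

```text
[[402.77393902 409.17894312]
 [443.66794766 357.76212185]
 [307.77437499 528.62371675]]
```

View pics/pre2.png

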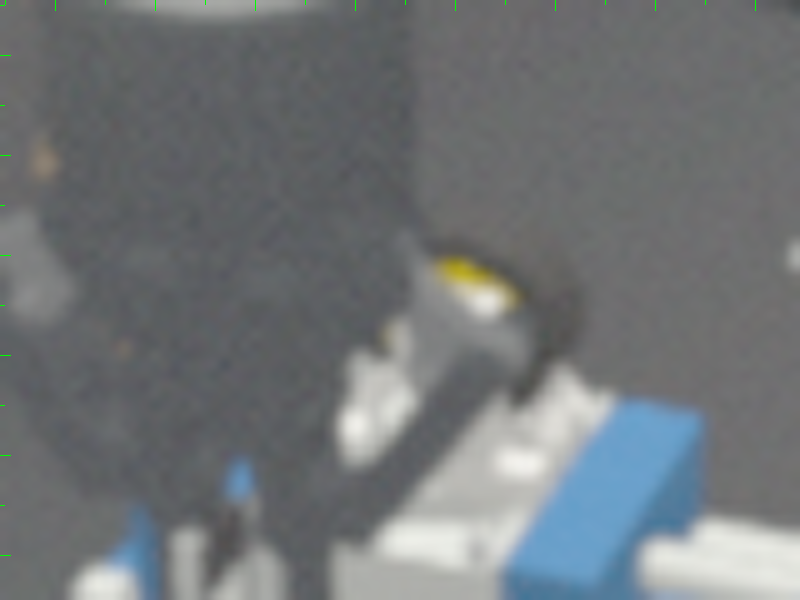

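Run:
```python
from h import *
G=.09  # tip ahead of grip
def at(x,y,z): return C+x*ex+(y+G)*ey+(z-.019)*ez
def loc():
    p=np.array(robot.read_state()["position"])-C; return np.round(1e3*np.array([p@ex,p@ey-G,p[2]+.019]),2)
robot.movel(at(0,.035,.119),.1)
robot.movel(at(0,.014,.119),.08); robot.wait(.15); st()
print("z",robot.movel(at(0,.014,.102),.012,contact_N=2.5),loc());st()
robot.movel(at(0,.014,.113),.05)
robot.movel(at(.023,.014,.113),.08)
robot.movel(at(.023,.014,.100),.08); robot.wait(.15)
print("x",robot.movel(at(.010,.014,.100),.012,contact_N=2.5),loc());st()
robot.movel(at(.021,.014,.100),.06)
robot.movel(at(.021,.040,.100),.1);st()
```

```text
t10.25 pos [0.5686 0.0198 0.1   ] f [-0.68 -0.55 -0.94] gap 0.0090 gf 98
z True [-4.0000e-02  1.4030e+01  1.0726e+02]
t11.18 pos [0.5686 0.0195 0.0883] f [0.5  0.99 3.48] gap 0.0091 gf 98
x True [14.33 14.06 99.85]
t13.10 pos [0.5825 0.0231 0.0808] f [ 2.11 -0.05  0.1 ] gap 0.0089 gf 98
t13.78 pos [0.5824 0.0501 0.081 ] f [ 0.34 -0.74 -0.82] gap 0.0087 gf 98
```

```bash
cat >> h.py <<'E'
OX,OZ=-.0005,.0926
def at(x,y,z): return C+x*ex+(y+.09)*ey+(z-.019)*ez
def loc():
    s=robot.read_state();p=np.array(s["position"])-C; f=np.array(s["force"])
    return "t%.2f xyz %s f(xyz castor) %s"%(s["time_s"],np.round(1e3*np.array([p@ex,p@ey-.09,p[2]+.019]),2),np.round([f@ex,f@ey,f[2]],2))
E
python3 - <<'E'
from h import *
robot.movel(at(OX,.040,OZ),.06)
robot.movel(at(OX,.024,OZ),.06); robot.wait(.15); print(loc())
print(robot.movel(at(OX,.008,OZ),.012,contact_N=3),loc())
robot.wait(.1);print(loc())
E
```

```text
t14.87 xyz [-0.47 24.27 92.61] f(xyz castor) [ 0.29  0.71 -1.21]
True t15.65 xyz [-0.62 15.6  92.3 ] f(xyz castor) [ 1.43 -0.2  -0.76]
t15.75 xyz [-0.71 15.59 92.15] f(xyz castor) [ 0.64 -0.48  0.36]
```

Run:
```python
from h import *
print(robot.movel(at(OX,-.010,OZ),.0045,contact_N=12),loc())
robot.wait(.05);print(loc())
```

```text
True t18.92 xyz [-0.66  2.96 92.11] f(xyz castor) [0.84 1.93 0.99]
t18.97 xyz [-0.67  2.96 92.06] f(xyz castor) [1.58 1.7  0.85]
```

Run:
```python
from h import *
for i in range(4):
    h=robot.movel(at(OX,-.0085,OZ),.003,contact_N=13.5);print(h,loc())
    if not h: break
    if i: break
```

```text
False t22.96 xyz [-0.52 -7.32 92.46] f(xyz castor) [-0.49  9.84  0.86]
```

Run:
```python
from h import *
b=np.array(robot.read_state()["force"])@ey
h=robot.movel(at(OX,-.0185,OZ),.003,contact_N=17-b if b>3 else 14);print(b,h,loc())
robot.wait(.05);print(loc())
```

```text
9.835965281685846 True t25.04 xyz [ -0.48 -12.58  92.25] f(xyz castor) [0.25 3.08 2.16]
t25.09 xyz [ -0.47 -12.51  92.2 ] f(xyz castor) [-0.11  2.68  1.83]
```

Run:
```python
from h import *
for _ in range(2):
    b=np.array(robot.read_state()["force"])@ey
    h=robot.movel(at(OX,-.0185,OZ),.002,contact_N=16.5-b);print(b,h,loc())
```

```text
2.6826399824873515 True t26.12 xyz [ -0.48 -12.48  92.09] f(xyz castor) [-0.49  2.55  3.5 ]
2.552759897088371 True t27.18 xyz [ -0.48 -12.45  92.03] f(xyz castor) [-0.68  1.87  4.7 ]
```

Run:
```python
from h import *
robot.movel(at(OX,.045,OZ),.07);print(loc())
robot.movel(at(OX,.060,.145),.1)
robot.goto(PO+.09*ez,ori(pn))
robot.movel(PO+.02*ez,.1); robot.wait(.1); st()
print(robot.movel(PO+.0005*ez,.03,contact_N=5)); st()
robot.command_gripper(.045); st()
robot.movel(PO+.12*ez,.15)
robot.goto(C+.0*ey+.19*ez,ori(ex)); st()
import pickle
T=cap("top",4);S=cap("side",4);pickle.dump((T,S),open("c2.pkl","wb"))
cv2.imwrite("pics/mid.png",np.hstack([np.vstack([crop(T,200,195,66,45,6),crop(T,325,150,66,55,6)]),np.vstack([crop(S,210,262,66,45,6),crop(S,275,150,66,55,6)])]))
```

```text
t28.14 xyz [-0.59 44.52 92.54] f(xyz castor) [ 0.52 -1.4  -0.75]
t30.61 pos [0.4953 0.255  0.0376] f [ 0.17 -0.04  0.46] gap 0.0094 gf 98
True
t31.25 pos [0.4947 0.2548 0.0175] f [-0.96 -1.35  9.24] gap 0.0091 gf 99
t31.68 pos [0.4945 0.2547 0.0171] f [ 0.07 -0.25 -0.15] gap 0.0448 gf 0
t33.97 pos [ 0.5947 -0.0797  0.1897] f [ 0.9  -0.49 -0.36] gap 0.0452 gf 0
```

View pics/mid.png

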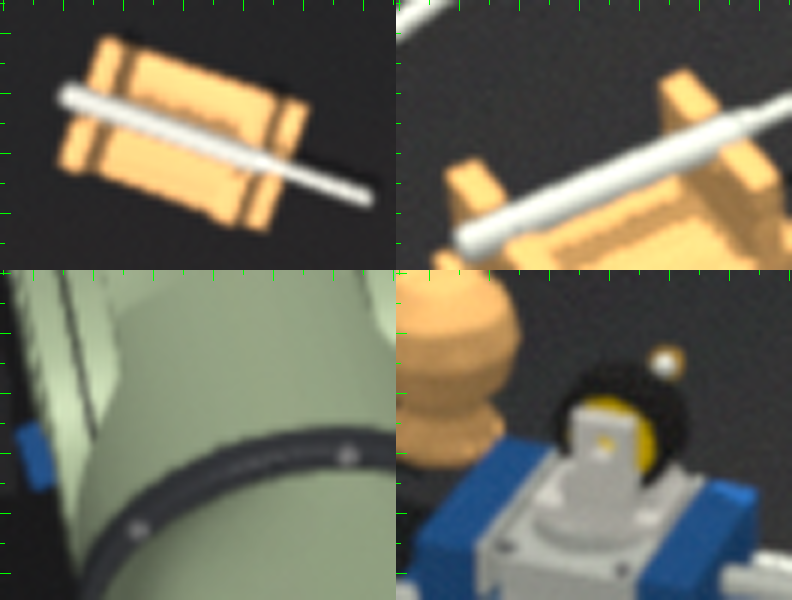

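Run:
```python
from h import *
import pickle
T,S=pickle.load(open("c2.pkl","rb"))
h=back(S,[[319.8,165.3]],.094)[0]-C; print("head castor xy",h@ex,h@ey)
W=C+OX*ex
robot.command_gripper(.078)
robot.movel(W+.077*ez,.1); st()
robot.command_gripper(.03,30); st()
robot.wait(.1)
hit=robot.movel(W+.095*ez,.03,contact_N=5); print("lift hit",hit); st()
```

```text
head castor xy 0.002432545448671639 -0.05719373964413969
t36.08 pos [ 0.5946 -0.0814  0.0776] f [-0.72  0.39  0.64] gap 0.0781 gf 0
t36.45 pos [ 0.5955 -0.0811  0.0777] f [4.67 1.49 4.05] gap 0.0477 gf 32
lift hit True
t36.76 pos [ 0.595  -0.0811  0.078 ] f [-0.13 -0.41  5.91] gap 0.0479 gf 32
```

Run:
```python
from h import *
W=C+OX*ex
robot.wait(.1);st()
hit=robot.movel(W+.090*ez,.03,contact_N=8); print("lift hit",hit); st()
```

```text
t36.86 pos [ 0.5951 -0.081   0.0779] f [0.64 0.83 6.29] gap 0.0476 gf 32
lift hit False
t37.42 pos [ 0.5943 -0.0813  0.09  ] f [ 0.55  0.41 -0.63] gap 0.0479 gf 31
```

Run:
```python
from h import *
W=C+OX*ex; TR=np.array([.5285,-.3416,0]); tx=np.array([np.cos(-.13),np.sin(-.13),0])
print(robot.movel(W+.17*ez,.08,contact_N=6));st()
robot.goto(TR+.12*ez,ori(tx));st()
import pickle
S=cap("side",3); T=cap("top",3)
robot.movel(TR+.025*ez,.1); robot.wait(.1); st()
print(robot.movel(TR+.009*ez,.02,contact_N=3)); st()
S2=cap("side",4)
cv2.imwrite("pics/wheel.png",np.hstack([crop(S,330,110,65,90,6),crop(S2,330,110,65,90,6)]))
```

```text
False
t38.58 pos [ 0.5941 -0.0813  0.1695] f [-1.31  0.29 -0.38] gap 0.0474 gf 31
t39.63 pos [ 0.5296 -0.3398  0.1202] f [ 0.44  1.31 -0.04] gap 0.0475 gf 31
t41.13 pos [ 0.5288 -0.3418  0.0256] f [-0.74  0.31 -0.81] gap 0.0477 gf 31
True
t41.73 pos [ 0.5284 -0.3416  0.013 ] f [-1.22 -0.05  7.38] gap 0.0475 gf 32
```

View pics/wheel.png

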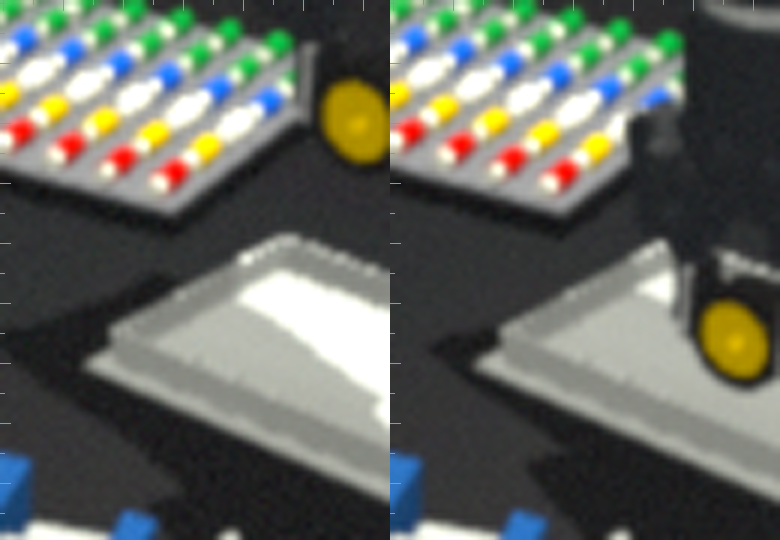

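Run:
```python
from h import *
TR=np.array([.5285,-.3416,0])
robot.movel(TR+.0128*ez,.02)
robot.command_gripper(.056,20); robot.command_gripper(.072); st()
robot.movel(TR+.20*ez,.12)
robot.goto(np.array([.42,-.53,.25]),robot.read_state()["ee_rot"]); robot.wait(.5); st()
T=cap("top",4);S=cap("side",4)
robot.wait(.5);T2=eyes.capture("top")
print(np.abs(T2["color"].astype(float)-T["img"])[155:245,410:485].mean())
cv2.imwrite("pics/end.png",np.hstack([np.vstack([crop(T,195,105,200,150,2),crop(T,410,155,100,75,4)]),crop(S,180,90,100,150,4)]))
cv2.imwrite("pics/end.png",np.vstack([np.hstack([crop(T,195,100,200,150,2),crop(T,410,155,80,75,4)[:300]]),crop(S,180,100,180,75,4)[:, :720]]))
```

```text
t42.74 pos [ 0.5285 -0.3416  0.0128] f [-0.19 -0.63 -0.14] gap 0.0718 gf 0
t45.84 pos [ 0.4201 -0.5299  0.25  ] f [-0.24 -0.15  0.09] gap 0.0724 gf 0
0.7637901234567901
```

View pics/end.png

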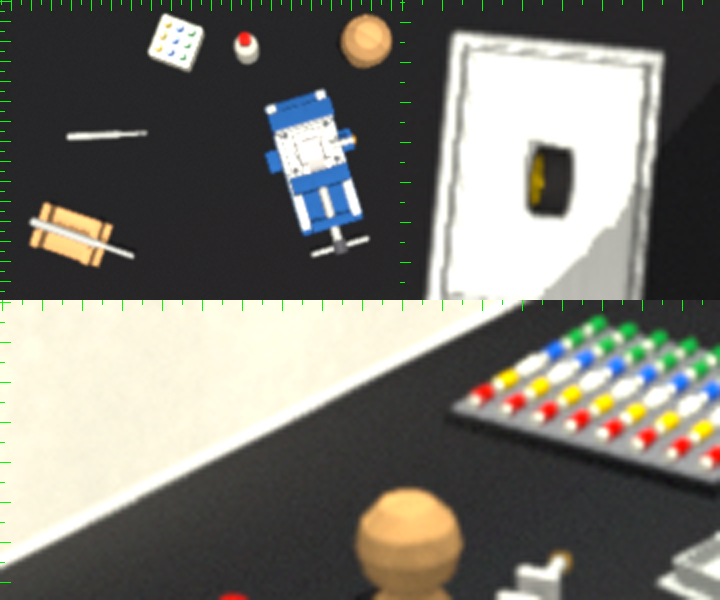

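The wheel stands still in the tray, the fork is empty with the axle hanging from the far cheek, the punch is in its rest, and the other things are where they were.

```bash
python3 -c "
from station import ticket
print(ticket.hand_in())"
```

```text
the job is handed in; nothing more can be done
None
```

The job is handed in at about 47 s: the axle was pushed out until it came up dead (push held to about 17 N), the punch is back in its rest, the wheel stands in the steel tray, and the other things were left where they were.

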